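# Tuck the recipe box flap under its lip

## Task

Close the recipe card box: with the fingertips fold its raised flap over onto the cards, and while keeping it pressed down push it by its raised ridge so that its free edge slides well in beneath the steel lip and the flap stays shut when you let go. Only push and press gently, do not pinch or lift anything, do not disturb the things standing around the box, and finish clear of everything.

Things in the scene. Friction and masses are not known exactly. Their poses are not given: they have to be found in the camera images.
- card_box: low open wooden tray, 128 x 170 x 36 mm, filled with white cards to 30 mm, fixed to the worktop. Origin: centre of its underside. x axis from the lip side (-x) to the hinge side (+x), y along the hinge, z up. At yaw 0 the lip side faces the robot; turned up to 0.45 rad either way. A wall shelf hangs about 0.48 m up behind it to the right: keep the wrist low there.
- hinge_mid (a point): middle of the flap's hinge axis, at x = +60, y = 0, z = 42 mm in the box frame; the axis runs along the box y. Two small steel ears at its ends reach 47 mm high
- flap_fold (a joint): fold angle of the flap about the hinge, rad: 0 = folded flat over the cards (a slightly springy stop, about 0.15 mm per N where a finger presses), about 1.5 = upright, starts between 1.2 and 1.8. A weak spring with friction (under 0.1 N m in all) lifts the flap back to about 1 rad if it is let go untucked; it reads up to 0.06 when held down by the lip
- flap_slide (a joint): how far the flap has slid outward along its own plane, away from the hinge, m: 0 (as it starts) to 0.028 (stop). It moves stiffly (about 1 N of friction) and stays where it is left. At 0 the free edge is 86 mm from the hinge axis and passes clear of the lip; when flat it must slide out at least 0.019 to be tucked, best 0.024 to 0.028
- flap_edge (a point): middle of the free edge of the flap. The flap is a stiff grey plastic plate 78 mm long (from 8 to 86 mm from the hinge axis at slide 0), 132 mm wide, 4 mm thick, its top at z = 44 mm over the worktop when flat; two steel hinge strips run under it
- flap_ridge (a point): top middle of the finger ridge, a bar across the flap on its outer face (the upper face when flat; the hinge side's back when upright): 70 mm long along the hinge, 8 mm thick, 10 mm tall, its middle 58 mm from the hinge axis at slide 0; it moves with the flap. Push on its hinge-side face, 54 mm from the hinge axis at slide 0. Its frame turns with the flap: z points out of the outer face, x towards the hinge
- lip_mid (a point): middle of the underside of the retaining lip, at x = -52, y = 0, z = 49 mm in the box frame: a steel strip 24 mm deep (box x from -64 to -40 mm), 168 mm long, 4 mm thick, 5 mm above the flat flap's top, held by a post at each end (gap between posts 142 mm); its inner edge is bent up to x = -32 mm, z = 57 mm
- mug: bystander: loose two-tone mug 83 x 118 x 101 mm, origin at its underside
- lemon: bystander: loose lemon 71 x 53 x 51 mm, origin at its underside
- garlic: bystander: loose garlic bulb 56 mm, origin at its underside
- spice_jar: bystander: loose spice jar, 45 mm across, 106 mm tall, origin at its underside
- onion: bystander: loose onion, 69 mm across, 74 mm tall, origin at its underside
- pen: bystander: loose pen 145 mm long, lying in front of the lip side of the box, origin at its middle

How it is judged (in metres and radians):
On the way, in this order (a step that is already met when the one before it is completed fails the run):
1. the flap is folded down, not yet slid out (value of joint flap_fold below 0.35 rad and value of joint flap_slide below 0.019 m).
2. the flap's edge is beneath the lip (value of joint flap_fold below 0.12 rad and value of joint flap_slide above 0.019 m), for 0.2 s.
At the end, for the whole second after the job is handed in: the flap lies folded over the cards (within 0.12 rad of flat), slid out at least 19 mm so that its edge is at least 5 mm beneath the lip, held by the lip with the robot clear (all of step 2 and x of flap_edge in the frame of lip_mid below 0.008 m and z of flap_edge in the frame of lip_mid below 0.001 m); the robot touches nothing.
It fails at once if a bystander is lifted, pushed or knocked (moved more than 20 mm) (distance of any of mug, lemon, garlic, spice_jar, onion, pen from where it was at the start of the episode above 0.02 m).
It fails at once if the box or its flap is pressed harder than 30 N (contact force between the arm and card_box above 30 N).
It fails at once if the box or its flap is pressed or pinched by the fingers harder than 30 N (contact force between the fingers and card_box above 30 N).
It fails at once if the flap is pinched between the fingers (contact force between the fingers and card_box above 0.5 N and x of the grasp point in the frame of flap_ridge between -0.03 and 0.05 m and y of the grasp point in the frame of flap_ridge between -0.066 and 0.066 m and z of the grasp point in the frame of flap_ridge between -0.016 and -0.007 m).
It fails at once if the flap's ridge is pinched between the fingers (contact force between the fingers and card_box above 0.5 N and value of joint flap_fold below 0.4 rad and x of the grasp point in the frame of flap_ridge between -0.005 and 0.005 m and y of the grasp point in the frame of flap_ridge between -0.04 and 0.04 m and z of the grasp point in the frame of flap_ridge between -0.016 and 0.012 m).
It also fails if it takes over 38 s, if anything falls off the work surface, if the arm or the gripper's body presses on something with over 40 N, if the wrist force passes 120 N, or if a joint passes its speed limit or range.

## Robot

A 6-joint arm with a two-finger parallel gripper is mounted at the origin on a cart in front of the work surface, level with it; the furniture and walls round the work are solid. World frame = base frame: x ahead of the robot, y to its left, z up, the work surface at z = 0. Lengths are in mm, angles in rad, forces in N, time in s.
With the tool pointing down it reaches from about 300 to 775 mm from the base axis. Payload 14.6 kg.
Tool frame: the origin (TCP) lies at the very end of the fingers, on their centre line; the grasp point (between the pads) lies 19 mm behind it (manip.tcp_to_grasp is the distance from the TCP to the grasp point, in mm); x points along the fingers, z is the direction in which the jaws open and shut, and the axes are right-handed (so a half turn about x gives the same grasp; the last joint's range is limited). The gripper opens to 94 mm and grips with 3 to 60 N. Pads are 16 mm wide; open, the fingers measure 119 mm over their backs; the gripper's body (75 mm by 177 mm) begins 78 mm behind the grasp point.
Start: joints at [1.035, 0.3, 1.521, -0, 1.321, -0.067], TCP at [248.495, 490.652, 205.446] pointing down, gripper open.
Joint ranges: [-3.03, 3.03], [-0.79, 2.21], [0.23, 2.52], [-1.04, 4.18], [0, 3.07], [-2.55, 2.55]. Speed limits (rad/s): [2.22, 2.22, 2.57, 3.14, 3.14, 3.14].

## Interface

Orientations are given as a unit quaternion [w, x, y, z].
In Python, from bench import manip gives the robot as it stands. The module is installed in compiled form; this text tells all that it offers. Calls block until the motion is done:
- manip.reach(position, orientation): joint-space move of the TCP to a pose.
- manip.line_to(position, rotation=None, v=150, threshold=None): straight line of the TCP; rotation=None keeps the orientation; v is the mean speed in mm/s. With threshold (N) it stops when the force on the tool has changed by that much, and returns True; else False.
- manip.set_joints(angles): joint-space move.
- manip.open() and manip.close(grip_force=None): open the fingers fully, or close them until they stop; grip_force is the grip in N (None keeps the last).
- manip.pause(seconds).
- manip.ik(position, orientation): joint angles nearest the present ones, or None.
- manip.get_state(): the state.
- manip.grab_frame(name): name is "scene" or "top" or "wrist"; returns the picture (480x640x3 uint8, red, green, blue); there is no depth.
- manip.camera_info(name): a dict with "K" (3x3 intrinsics, pixels), "dist" ([k1, k2, p1, p2, k3] as OpenCV has them; the pictures are not rectified), "extrinsics" (4x4, takes a point from camera to world coordinates); the wrist camera has in their place "mount" (4x4, takes a point from camera to tool coordinates, whose origin is the TCP and whose axes are the tool frame's). Camera axes: x right, y down, z forward; pixel columns grow to the right and rows downward; lengths in mm; the calibration is good to about 2 mm. A picture is of the moment at which its call begins: read the wrist's pose just before it. camera_info takes no time and is no camera call.
A pose or a line that the arm cannot do raises manip.PlanningError and nothing moves.
- manip.hand_in(): hands the job in, once; it reports no verdict.
The state is a dict: "time": time; "q": joint angles; "qd": joint speeds; "joint_torque": joint torques, N m; "tcp_pos": TCP position; "orientation": TCP orientation; "contact_force": force on the tool from outside, world axes, zero at the start; "wrist_torque": the same for the moment, N m; "gripper_width": finger opening in mm.
Only numpy, scipy, OpenCV 4.12 (cv2) and the standard library are available. Lean on these libraries where they do the work, as an engineer would, in place of code of your own. Each camera call takes 0.05 s, during which the arm holds its last target.

## Working session

There is one attempt and no reset: what is moved stays moved. The work goes in short steps, each a Python script; the robot and the scene stay as the last script left them, time stands still between calls to the robot, and variables do not carry over. Pictures are saved under pics/ and viewed, and the job is handed in when it is done.

```bash
mkdir -p pics; ls
python3 - <<'E'
from bench import manip
import cv2,numpy as np
s=manip.get_state();print(s)
for n in("scene","top","wrist"):
    f=manip.grab_frame(n);cv2.imwrite(f"pics/{n}0.png",f[:,:,::-1]);c=manip.camera_info(n);print(n,{k:np.round(v,3).tolist() for k,v in c.items()})
E
```

```text
pics
{'time': 0.0, 'q': array([ 1.03537116e+00,  3.00455406e-01,  1.52155915e+00, -2.43505223e-05,
        1.32067405e+00, -6.65416463e-02]), 'qd': array([-0.00037617,  0.00155299, -0.00049977,  0.00099287,  0.00028964,
        0.00149552]), 'joint_torque': array([-7.10503482e-04, -5.31806803e+01, -3.52747250e+01,  7.07675633e-02,
        2.43817287e-02, -5.17507726e-05]), 'tcp_pos': array([248.39316069, 490.4376387 , 204.90421012]), 'orientation': array([ 0.60213189, -0.37036165,  0.60280992,  0.369986  ]), 'contact_force': array([-0.13475283,  0.237402  , -0.17443282]), 'wrist_torque': array([ 0.02992468, -0.0328963 , -0.05723207]), 'gripper_width': 93.7484258576367}
scene {'K': [[472.097, 0.0, 315.704], [0.0, 472.097, 235.463], [0.0, 0.0, 1.0]], 'dist': [-0.1, 0.0, 0.0, 0.0, 0.0], 'extrinsics': [[0.834, -0.371, 0.409, 168.11], [-0.552, -0.583, 0.597, -428.635], [0.017, -0.723, -0.69, 668.919], [0.0, 0.0, 0.0, 1.0]]}
top {'K': [[590.235, 0.0, 334.745], [0.0, 590.235, 232.276], [0.0, 0.0, 1.0]], 'dist': [-0.095, 0.0, 0.0, 0.0, 0.0], 'extrinsics': [[-0.01, -0.975, 0.223, 268.255], [-1.0, 0.008, -0.009, 90.47], [0.007, -0.223, -0.975, 1044.026], [0.0, 0.0, 0.0, 1.0]]}
wrist {'K': [[366.027, 0.0, 320.519], [0.0, 366.027, 233.988], [0.0, 0.0, 1.0]], 'dist': [-0.044, 0.0, 0.0, 0.0, 0.0], 'mount': [[-0.0, -0.274, 0.962, -179.71], [-0.001, -0.962, -0.274, 80.024], [1.0, -0.001, -0.0, -0.022], [0.0, 0.0, 0.0, 1.0]]}
```

View pics/scene0.png

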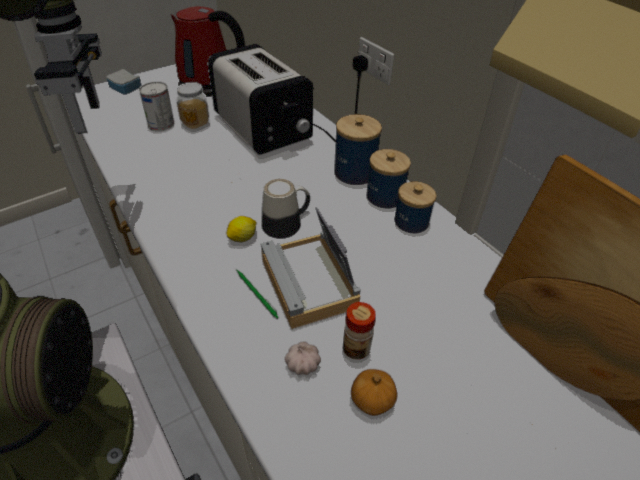

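View pics/top0.png

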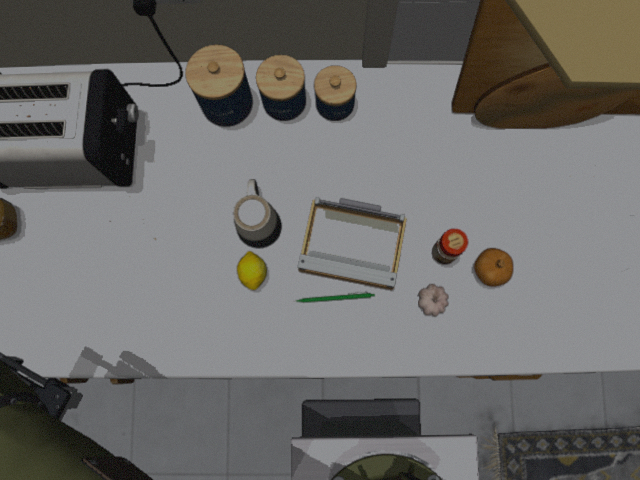

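View pics/wrist0.png

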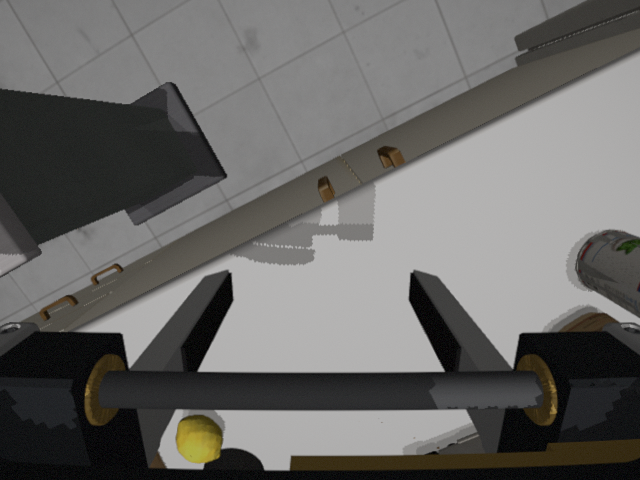

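The top view shows the box around (300–405, 198–288), with the pen just in front of it (296–374, ~297), mug (255,220) and lemon (252,270) to its left, and jar (450,245) and garlic (433,299) to its right. I'll zoom in for corners.

Run:
```python
import cv2
a=cv2.imread('pics/top0.png')[180:310,230:390+40];cv2.imwrite('pics/topz.png',cv2.resize(a,None,fx=4,fy=4,interpolation=cv2.INTER_CUBIC))
a=cv2.imread('pics/scene0.png')[200:330,230:380];cv2.imwrite('pics/scenez.png',cv2.resize(a,None,fx=4.5,fy=4.5,interpolation=cv2.INTER_CUBIC))
```

```text
(no output)
```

View pics/topz.png

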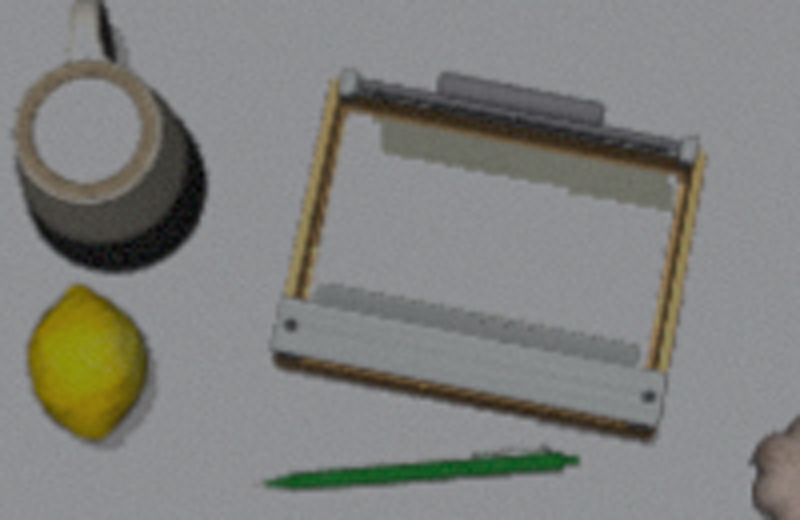

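View pics/scenez.png

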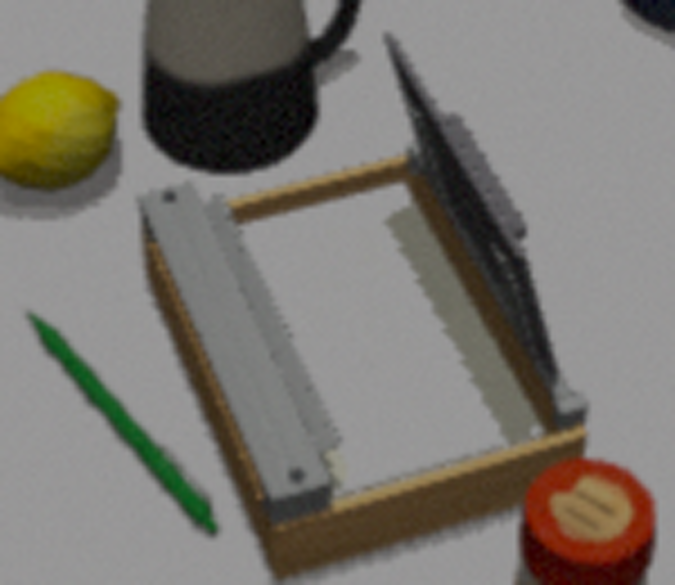

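```bash
cat > h.py <<'E'
from bench import manip
import numpy as np, cv2
from scipy.optimize import least_squares
from scipy.spatial.transform import Rotation as R
def proj(n,P):
    c=manip.camera_info(n);E=np.linalg.inv(np.array(c["extrinsics"]))
    return cv2.projectPoints(np.atleast_2d(np.array(P,float)),cv2.Rodrigues(E[:3,:3])[0],E[:3,3],np.array(c["K"]),np.array(c["dist"]))[0][:,0]
def ray(n,uv):
    c=manip.camera_info(n);E=np.array(c["extrinsics"])
    u=cv2.undistortPoints(np.array([[uv]],float),np.array(c["K"]),np.array(c["dist"]))[0,0]
    return E[:3,3],E[:3,:3]@np.array([u[0],u[1],1])
def onplane(n,uv,z):
    o,d=ray(n,uv);return o+d*(z-o[2])/d[2]
def b2w(p,P):
    x,y,a=p;P=np.atleast_2d(np.array(P,float));c,s=np.cos(a),np.sin(a)
    return np.c_[x+c*P[:,0]-s*P[:,1],y+s*P[:,0]+c*P[:,1],P[:,2]]
E
python3 - <<'E'
from h import *
T={(333,82):(64,85,36),(706,157):(64,-85,36),(273,350):(-64,84,53),(657,430):(-64,-84,53),(278,298):(-40,84,53),(667,372):(-40,-84,53)}
S={(140,200):(-64,84,53),(270,518):(-64,-84,53),(330,488):(-40,-84,53),(190,185):(-40,84,53),(280,578):(-64,-85,0),(585,432):(64,-85,36)}
tu=np.array(list(T))/4+[230,180];su=np.array(list(S))/4.5+[230,200]
tp=list(T.values());sp=list(S.values())
ft=lambda p:(proj("top",b2w(p,tp))-tu).ravel()
fs=lambda p:(proj("scene",b2w(p,sp))-su).ravel()
for f in(ft,fs,lambda p:np.r_[ft(p),fs(p)]):
    r=least_squares(f,[450,50,0.]);print(r.x,np.round(r.fun,1))
p=r.x;np.save('box.npy',p)
fl=(np.array([(388,35),(525,250)])/4.5+[230,200])
g=lambda a:(proj("scene",b2w(p,[(60-86*np.cos(a[0]),y,42+86*np.sin(a[0])) for y in(66,-66)]))-fl).ravel()
r=least_squares(g,[1.5]);print('fold',r.x,r.fun)
for n,uv,z in(("jar",(454,242),106),("garlic",(433,299),30),("mug",(255,218),101),("lemon",(252,270),25),("penL",(296,301),4),("penR",(375,295),4),("onion",(494,266),40)):print(n,onplane("top",uv,z))
E
```

```text
[ 4.78297815e+02  5.02571645e+01 -2.11583525e-01] [-0.6 -0.9  0.4 -0.9 -1.   0.5  0.2  0.2  0.8 -0.1  0.2  1. ]
[ 4.78693249e+02  4.52142713e+01 -2.04139478e-01] [-1.2 -0.6  0.3 -2.9  0.8 -0.5 -0.  -0.5 -1.1  3.1  1.1  1. ]
[ 4.78794899e+02  4.82276956e+01 -2.04495152e-01] [ 0.2 -0.9  1.3 -1.5  0.4  0.6  1.7 -0.4  2.  -0.   1.6  0.3 -2.  -1.6
 -0.6 -4.2 -0.1 -1.8 -0.8 -1.5 -2.   1.9  0.  -0.1]
fold [1.34377213] [-0.46271156 -1.96155397 -0.27561866  0.1636447 ]
jar [ 464.99106266 -112.59018724  106.        ]
garlic [380.71768996 -87.14192733  30.        ]
mug [509.39653965 213.24057981 101.        ]
lemon [435.10575582 226.56242576  25.        ]
penL [382.6119684  150.62334776   4.        ]
penR [391.91972351  11.03594105   4.        ]
onion [ 435.53917893 -194.85005197   40.        ]
```

```bash
cat >> h.py <<'E'
box=np.load('box.npy') 
box[1]=49.0; box[2]=-0.208
def quat(phi,sg):
    d=np.array([-np.sin(phi),0,-np.cos(phi)]);z=np.array([0,sg,0.]);M=np.c_[d,np.cross(z,d),z]
    q=(R.from_euler('z',box[2])*R.from_matrix(M)).as_quat();return [q[3],q[0],q[1],q[2]]
def tcp(cx,cz,phi,y=0): # near-ridge fingertip corner at box (cx,cz)
    return b2w(box,[(cx+8*np.cos(phi),y,cz-8*np.sin(phi))])[0]
def arc(th,r=44,off=0):
    return 60-r*np.cos(th)+(2+off)*np.sin(th), 42+r*np.sin(th)+(2+off)*np.cos(th)
E
python3 - <<'E'
from h import *
print([proj("top",b2w(box,[(60-86*np.cos(a)+0,y,42+86*np.sin(a)) for y in(66,-66)])).round(0).tolist() for a in(1.3,1.5,1.7)])
print([proj("top",b2w(box,[(60-r*np.cos(a)+12*np.sin(a),y,42+r*np.sin(a)+12*np.cos(a)) for y in(35,-35) for r in (62,)])).round(0).tolist() for a in(1.3,1.5,1.7)])
for sg in(1,-1):
  for th in(1.5,1.2,.8,.4,0):
    phi=.3*th;print(sg,th,[None if (q:=manip.ik(tcp(*arc(th),phi),quat(phi,sg))) is None else np.round(q,2).tolist()])
  print(manip.ik(tcp(105,220,.4),quat(.4,sg)))
E
```

```text
[[[320.0, 202.0], [400.0, 218.0]], [[322.0, 192.0], [402.0, 208.0]], [[324.0, 182.0], [404.0, 198.0]]]
[[[340.0, 199.0], [382.0, 207.0]], [[342.0, 192.0], [383.0, 200.0]], [[343.0, 185.0], [385.0, 193.0]]]
1 1.5 [[-0.04, 0.68, 1.32, 0.07, 1.59, -1.42]]
1 1.2 [[-0.03, 0.6, 1.43, 0.06, 1.46, -1.41]]
1 0.8 [[-0.02, 0.51, 1.57, 0.05, 1.3, -1.4]]
1 0.4 [[-0.0, 0.45, 1.69, 0.03, 1.12, -1.38]]
1 0 [[0.01, 0.4, 1.8, -0.0, 0.94, -1.35]]
[-0.04709686  0.63602846  1.05959385  0.06477901  1.84078802 -1.40510076]
-1 1.5 [[-0.04, 0.68, 1.32, 0.07, 1.59, 1.72]]
-1 1.2 [[-0.03, 0.6, 1.43, 0.06, 1.46, 1.73]]
-1 0.8 [[-0.02, 0.51, 1.57, 0.05, 1.3, 1.75]]
-1 0.4 [[-0.0, 0.45, 1.69, 0.03, 1.12, 1.77]]
-1 0 [[0.01, 0.4, 1.8, -0.0, 0.94, 1.79]]
[-0.04709686  0.63602846  1.05959385  0.06477901  1.84078802  1.73649189]
```

Both views agree: box at about (479, 49), yaw −0.21, and fold ≈1.3. I'll close the fingers and approach behind the flap.

Run:
```python
from h import *
manip.close(5)
manip.reach(tcp(100,230,.4),quat(.4,1))
x,z=arc(1.3)
print(manip.line_to(tcp(x+40,z+60,.4),quat(.4,1)))
manip.line_to(tcp(x+40,z,.4),quat(.4,1),v=80,threshold=5)
s=manip.get_state();print(s['time'],s['tcp_pos'],tcp(x+40,z,.4),s['contact_force'],s['gripper_width'])
f=manip.grab_frame("scene");cv2.imwrite("pics/s1.png",f[:,:,::-1])
f=manip.grab_frame("top");cv2.imwrite("pics/t1.png",f[:,:,::-1])
```

```text
False
5.2667 [574.47900653  28.86347261  82.25700354] [574.21847547  28.86061829  81.81621108] [-0.03046363 -0.37711444  0.26678655] 0.27809779752397906
```

View pics/s1.png

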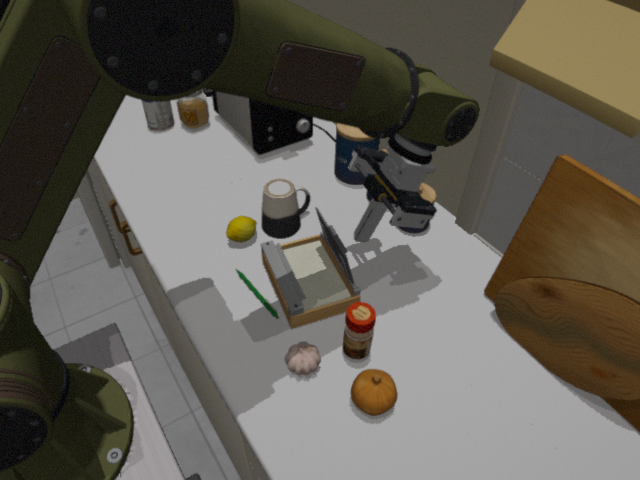

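View pics/t1.png

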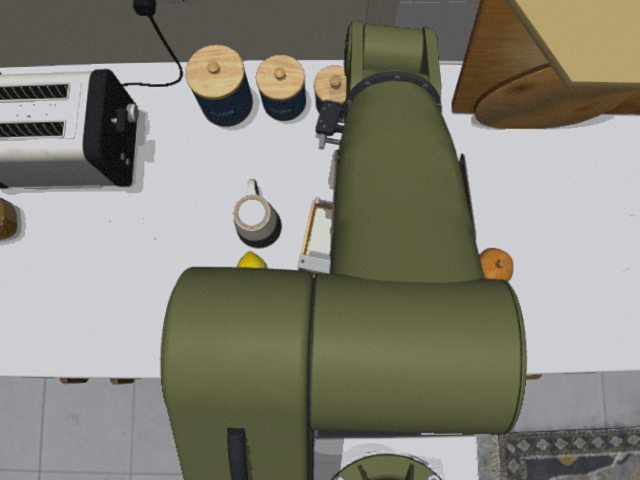

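The scene view shows the closed fingertips at about (365, 235), just behind the upright flap at (335, 240), and nothing has been disturbed. Next is the fold arc.

Run:
```python
from h import *
for th in(1.35,1.15,.95,.75,.55,.38,.22,.1):
    phi=.3*th
    hit=manip.line_to(tcp(*arc(th),phi),quat(phi,1),v=90,threshold=12)
    s=manip.get_state();print(th,hit,round(s['time'],2),s['contact_force'].round(1),s['tcp_pos'].round(1))
    if hit:break
f=manip.grab_frame("scene");cv2.imwrite("pics/s2.png",cv2.resize(f[180:350,200:420],None,fx=3.5,fy=3.5)[:,:,::-1])
```

```text
1.35 False 5.93 [-0.5 -0.  -0.5] [537.6  36.6  82.6]
1.15 False 6.18 [-0.5 -0.4 -0. ] [529.2  38.4  80.7]
0.95 False 6.43 [ 0.4 -0.2  0.3] [521.7  40.   77.2]
0.75 False 6.68 [ 0.1  0.3 -0.2] [515.1  41.4  72.1]
0.55 False 6.93 [ 0.7 -0.6  0.3] [509.7  42.5  65.8]
0.38 False 7.18 [ 0.4 -0.5  0.7] [506.1  43.3  59.6]
0.22 False 7.43 [0.5 0.  1. ] [503.7  43.7  53.3]
0.1 False 7.68 [-0.6  0.1  1. ] [502.7  44.   48.4]
```

View pics/s2.png

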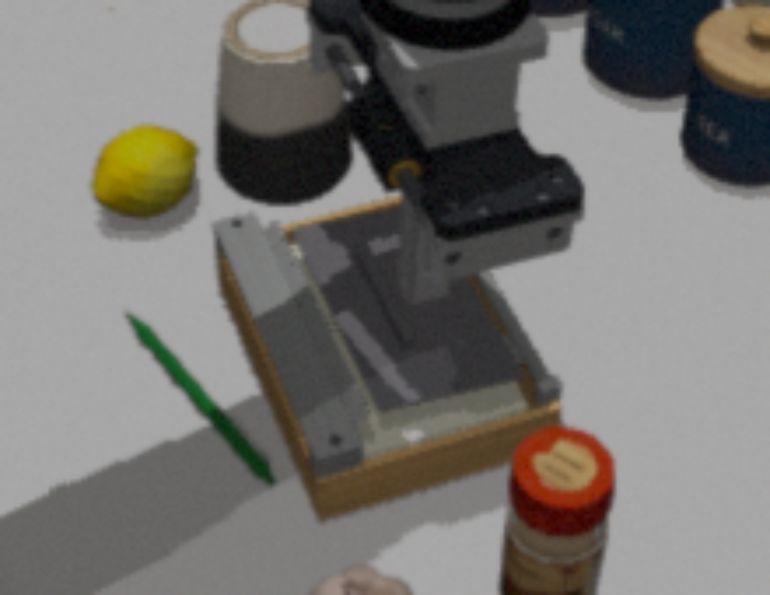

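The flap is down at about 0.1 rad. Its free edge, around (340, 330) in the crop, is still short of the lip, and the fingers are on the hinge side of the ridge. Next I press, then slide.

Run:
```python
from h import *
def st(m):
    s=manip.get_state();print(m,round(s['time'],2),s['contact_force'].round(1),s['tcp_pos'].round(1), ((R.from_euler('z',-box[2]).apply(s['tcp_pos']-np.r_[box[:2],0]))).round(1));return s
h=manip.line_to(tcp(16,39,0),quat(0,1),v=12,threshold=6);s=st(h)
ax=b2w([0,0,box[2]],[(-1,0,0)])[0]
p=s['tcp_pos'].copy()
manip.pause(.2);st('held')
for k,dx in enumerate((8,16,22,27)):
    h=manip.line_to(p+ax*dx,None,v=25,threshold=10);st((dx,h))
    if h:break
f=manip.grab_frame("scene");cv2.imwrite("pics/s3.png",cv2.resize(f[180:350,200:420],None,fx=3.5,fy=3.5)[:,:,::-1])
```

```text
True 8.22 [-1.2  0.1  6.9] [502.9  44.   44. ] [24.6  0.1 44. ]
held 8.42 [-1.5 -0.4  6.9] [502.9  44.   44. ] [24.6  0.  44. ]
(8, False) 8.87 [-1.5 -0.3  5.2] [495.   45.6  44.1] [16.5  0.  44.1]
(16, False) 9.33 [-1.6 -1.   6.3] [486.8  47.4  44. ] [ 8.2  0.1 44. ]
(22, False) 9.72 [-0.9  0.1  5.6] [480.7  48.6  43.9] [ 2.   0.  43.9]
(27, False) 10.07 [-0.9  0.4  4.4] [476.   49.7  43.9] [-2.9  0.1 43.9]
```

View pics/s3.png

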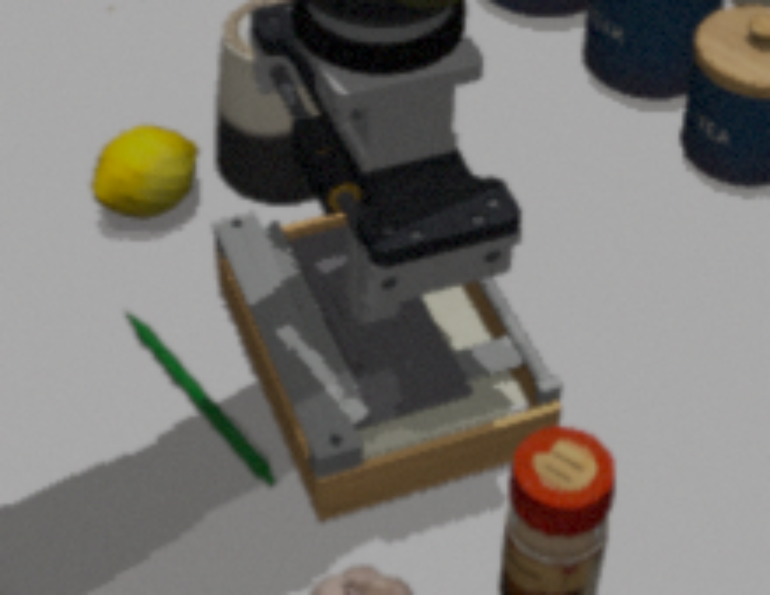

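The ridge has moved with the finger, carried by friction, and the edge is under the lip. I'll keep going until the finger meets the ridge at the end stop.

Run:
```python
from h import *
def st(m):
    s=manip.get_state();print(m,round(s['time'],2),s['contact_force'].round(1), ((R.from_euler('z',-box[2]).apply(s['tcp_pos']-np.r_[box[:2],0]))).round(1));return s
ax=b2w([0,0,box[2]],[(-1,0,0)])[0]
p=manip.get_state()['tcp_pos'].copy();p[2]-=.3
for dx in range(2,15,2):
    h=manip.line_to(p+ax*dx,None,v=15,threshold=6);st((dx,h))
    if h:break
f=manip.grab_frame("scene");cv2.imwrite("pics/s4.png",cv2.resize(f[180:350,200:420],None,fx=3.5,fy=3.5)[:,:,::-1])
```

```text
(2, False) 10.43 [ 2.7 -0.6  4.6] [-4.3  0.1 43.9]
(4, False) 10.72 [ 3.3 -0.5  4.3] [-6.5  0.1 43.8]
(6, False) 11.0 [ 3.5 -0.5  6.1] [-8.7  0.1 43.8]
(8, False) 11.28 [ 5.4 -0.7  5.1] [-10.4   0.1  43.8]
(10, True) 11.49 [3.7 0.3 1. ] [-10.3   0.3  44.4]
```

View pics/s4.png

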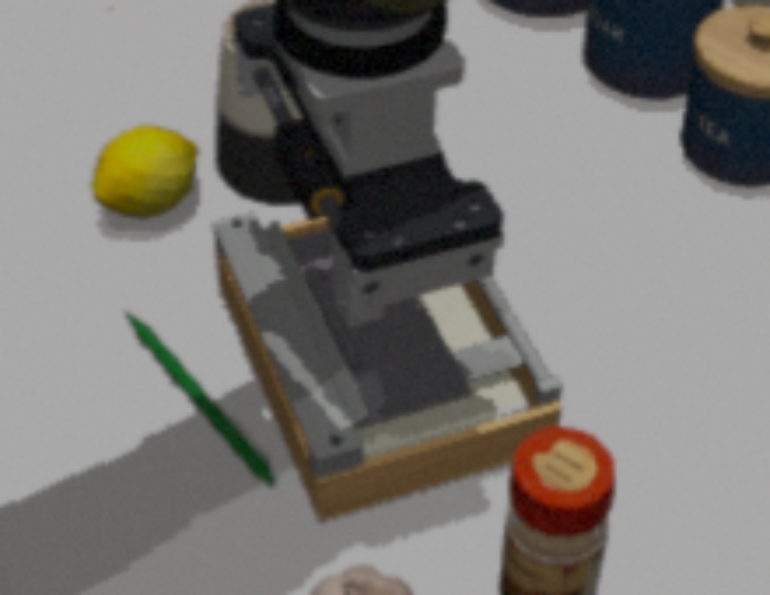

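Resistance flipped sign once the flap had moved about 28 mm, meaning it reached its stop, and then the finger met the ridge. Now I lift straight up, clear out and check.

Run:
```python
from h import *
p=manip.get_state()['tcp_pos'].copy()
manip.line_to(p+[0,0,4],None,v=15)
manip.line_to(p+[0,0,14],None,v=30)
manip.line_to(p+[0,0,160],None,v=120)
s=manip.get_state();print(s['time'],s['contact_force'].round(2))
manip.set_joints([1.035,.3,1.521,0,1.321,-.067])
for n,c in(("scene",(slice(180,350),slice(200,420))),("top",(slice(170,320),slice(220,420)))):
    f=manip.grab_frame(n);cv2.imwrite(f"pics/{n}5.png",f[:,:,::-1]);cv2.imwrite(f"pics/{n}5z.png",cv2.resize(f[c],None,fx=3.5,fy=3.5)[:,:,::-1])
s=manip.get_state();print(s['time'],s['contact_force'].round(2))
# predicted ridge top corners/rear edge by slide
for sl in(20,24,28):
  for n in("scene","top"):
    q=proj(n,b2w(box,[(60-58-sl,35,54),(60-58-sl,-35,54),(52-sl,-66,44)]));o=(200,180) if n=="scene" else (220,170)
    print(sl,n,((q-o)*3.5).round(0).tolist())
```

```text
13.7917 [-0.78 -0.28 -0.96]
15.6833 [-0.64  0.13 -0.08]
20 scene [[319.0, 258.0], [367.0, 354.0], [485.0, 385.0]]
20 top [[391.0, 271.0], [532.0, 299.0], [610.0, 218.0]]
24 scene [[312.0, 260.0], [359.0, 356.0], [477.0, 387.0]]
24 top [[389.0, 279.0], [530.0, 307.0], [608.0, 225.0]]
28 scene [[305.0, 262.0], [351.0, 358.0], [470.0, 389.0]]
28 top [[388.0, 287.0], [529.0, 314.0], [607.0, 233.0]]
```

View pics/scene5z.png

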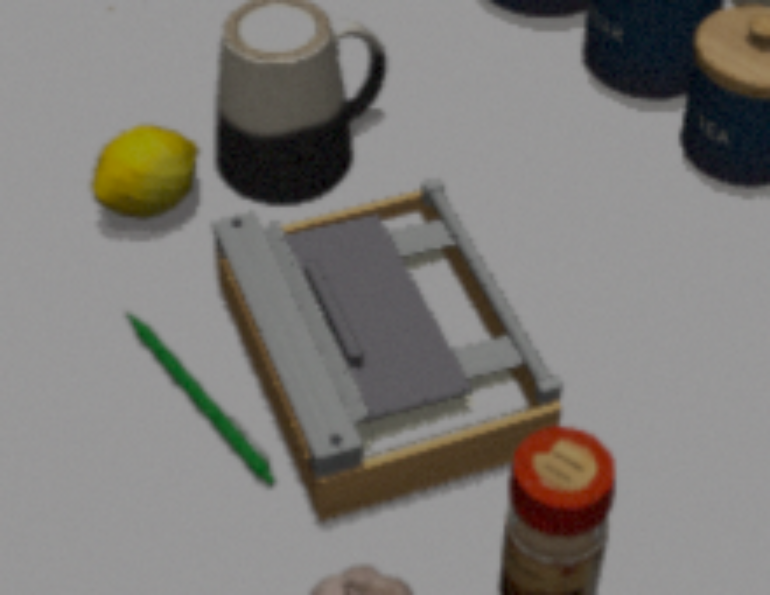

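View pics/top5z.png

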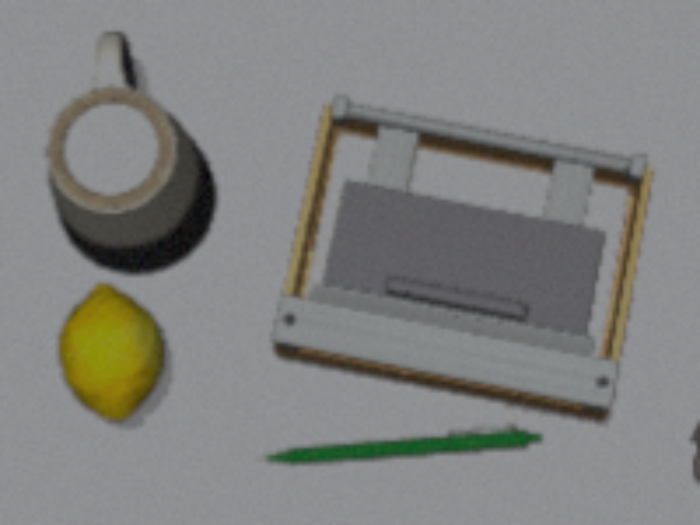

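Both views show the flap lying flat with its edge under the lip. The rear corner at (605, 231) in the top crop is closest to the prediction for 28 mm of slide (607, 233). The mug, lemon and pen haven't moved and the arm is clear, so I'm handing in.

Run:
```python
from bench import manip
manip.hand_in();print(manip.get_state()['time'])
```

```text
the job is handed in; nothing more can be done
the job is handed in; nothing more can be done
```

The recipe card box is closed: the flap is folded flat, slid about 27–28 mm out under the lip, and it stayed shut after the arm let go. I handed the job in after about 16 s; no verdict is reported.

- **How it went:** With the fingers closed, I folded the flap down with the fingertips. I then pressed it with about 5–7 N and slid it towards the lip until it reached its stop. Finally I lifted straight up and drove back to the start pose.
- **Final checks:** After the arm had withdrawn, the scene and top views both showed the flap flat with its edge under the lip. The mug, lemon and pen looked unmoved, and the force reading was near zero. I did not measure the jar, garlic or onion again. The highest force I read was about 7 N, against the 30 N limit.
- **Not as planned:** For most of the slide the flap was carried by friction under the pressing fingertip. The finger seems to have met the ridge only at the very end.
- **Disagreement:** The two cameras put the box about 5 mm apart sideways, along the hinge. I used a value in between, and it had no visible effect.

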